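Push a mural tile up to the setting-out line

TASK

On the plywood layout board, push the rectangular terracotta tile away from the robot, keeping it flat on the board, until its long far edge lies along the scribed black line, and stop there without running past it. Leave the round and the hexagonal tile where they are.

Things in the scene. Friction and masses are not known exactly. Their poses are not given: they have to be found in the camera images.
- tile: rectangular fired terracotta tile with a low raised border, 90 mm (x) by 120 mm (y) by 18 mm thick, about 0.4 kg, loose and flat on the board. Origin: centre of its underside; z up, x roughly towards the line (within 10 degrees): its long far edge is 45 mm along +x, the near one 45 mm along -x. Stops when no longer pushed. The three tiles stand side by side in any order, about 150 mm apart.
- line (a point): middle of the straight scribed black line, 4 mm wide, 520 mm long, on a fixed plywood board (320 by 520 mm, top face 12 mm above the table). The point is at the height of the top face; y along the line, x across it, away from the robot, z up. All tiles start on its -x side; the board's near edge is 235 mm, its far edge 85 mm from the line. Only a mark: nothing stops a tile.
- round_tile: bystander: round terracotta tile, 90 mm diameter, 18 mm thick, loose on the board. Origin at the centre of its underside.
- hex_tile: bystander: hexagonal terracotta tile, 90 mm across flats, 104 mm across corners, 18 mm thick, loose on the board. Origin at the centre of its underside.
Things that resemble listed ones, but are neither listed nor needed, are in the scene too. What is shaped like the tile but turquoise is not meant.

How it is judged:
By the outcome, as a careful person would: the job done as asked, in the order asked, and still so for the second after the job is handed in, with the robot touching nothing.
It also fails if it takes over 32 s, if anything falls off the work surface, if the arm or the gripper's body presses on something with over 40 N, if the wrist force passes 120 N, or if a joint passes its speed limit or range.

ROBOT

A 6-joint arm with a two-finger parallel gripper is mounted at the origin on the work surface. World frame = base frame: x ahead of the robot, y to its left, z up, the work surface at z = 0. Lengths are in mm, angles in degrees, forces in N, time in s.
With the tool pointing down it reaches from about 300 to 850 mm from the base axis. Payload 4.2 kg.
Tool frame: the origin (TCP) lies midway between the tips of the shut fingers; the grasp point (between the pads) lies env.grip_depth behind it (env.grip_depth is the distance from the TCP to the grasp point, in mm); z points along the fingers, y is the direction in which the jaws open and shut (so a half turn about z gives the same grasp; the last joint's range is limited). The gripper opens to 91 mm and grips with 3 to 60 N. Pads are 32 mm wide; open, the fingers measure 118 mm over their backs; the gripper's body (76 mm by 178 mm) begins 60 mm behind the grasp point.
Start: joints at [72.995, 18.312, 89.639, -0, 72.044, -1.146], TCP at [157.138, 553.131, 187.976] pointing down, gripper open.
Joint ranges: [-177.97, 177.97], [-48.28, 115.42], [12.27, 149.76], [-77.06, 257.06], [2.81, 150.46], [-146.56, 146.56]. Speed limits (degrees/s): [147.25, 147.25, 180, 180, 180, 180].

INTERFACE

Orientations are given as [roll, pitch, yaw] about the fixed x, y, z axes, in that order (R = Rz(yaw) Ry(pitch) Rx(roll)).
In Python, from workcell import env, cams, spotter gives the robot as it stands.
- The arm moves only by the tool apply_moves, never from a script. Its argument "plan" is a list of rows, each an object with "jaw": the closure, from 0 (fully open) to 1 (shut); "delta_pos": the shift along the tool's x, y, z in mm, a list of three; "spin": the turn about the tool's z in rad. In form: [{"jaw": jaw, "delta_pos": [dx, dy, dz], "spin": spin}, ...]. A call has exactly 8 rows; each row is the pose to reach, as a shift and turn from the pose measured when the call began, along the tool's axes at that moment; what a row does not reach only later rows make up. A row lasts 1/8 s, in which the tool goes at most 62.5 mm and 10.7 degrees, less where a joint would pass 70% of its speed; a pose out of reach is approached as far as the arm can. A call with a gripper value outside its range is refused whole. The fingers move at their own pace and stop on an object; "squeeze" is the grip in N (left out, the last holds). Time passes only in rows, so rows that repeat a pose let the fingers close, or fill a call up. It gives the time, the measured TCP pose, the force and the opening at its end, in the units of the state.
- env.state(): the state, without advancing time (a new reading comes with each control period).
- cams.grab_frame(name): name is "scene" or "top" or "wrist"; returns the picture (400x640x3 uint8, red, green, blue); there is no depth.
- cams.calibration(name): a dict with "camera_matrix" (3x3 intrinsics, pixels), "k1" (the pictures are not rectified: a ray, as slopes to the right and down, at radius r is drawn at 1 + k1 r^2 times it, then the intrinsics apply), "rvec" (rotation vector, rad) and "tvec" (3), from world to camera coordinates, as OpenCV has them. Camera axes: x right, y down, z forward; pixel columns grow to the right and rows downward; lengths in mm; the calibration is good to about 2 mm. A picture is of the moment at which its call begins: read the wrist's pose just before it. calibration takes no time and is no camera call; for the wrist camera it gives the pose at the moment of the call.
- env.job_done(): hands the job in, once; it reports no verdict.
Trained networks look in the newest picture that a camera, given by its name, has taken for a name from the list of things; names that differ only in an ending like _2 or _b are one class to them, and where a whole thing is asked for, a point or a joint stands for the part that bears it (a point fixed in the world has none). Each returns a list of dicts, best first, with "confidence" (0 to 1); they miss things now and then, are a little off and sometimes report something else, mostly with a low value. They report only what shows in the picture. A call takes as long as a camera call. They do not tell look-alikes from the thing itself.
- spotter.masks_of(camera, target): "region" (400x640 bool, what is visible of it) and "extent" ([left, top, right, bottom] in pixels, round what is visible of it).
The state is a dict: "time_s": time; "qpos": joint angles; "qvel": joint speeds; "effort": joint torques, N m; "ee_pos": TCP position; "ee_rot": TCP orientation; "force": force on the tool from outside, world axes, zero at the start; "torque": the same for the moment, N m; "gripper_width": finger opening in mm.
Only numpy, scipy, OpenCV 4.12 (cv2) and the standard library are available. Lean on these libraries where they do the work, as an engineer would, in place of code of your own. Each camera call takes 0.05 s, during which the arm holds its last target.

## Working session

There is one attempt and no reset: what is moved stays moved. The work goes in short steps, Python scripts to look and compute and a tool call to move; the robot and the scene stay as the last step left them, time stands still between calls to the robot, and variables do not carry over. Pictures are saved under pics/ and viewed, and the job is handed in when it is done.

Besides the shell and the picture viewer there is one more tool, called in YAML: its name, and indented under it one key for each argument. apply_moves: Moves the arm, as the interface text tells. Its arguments: {"type":"object","properties":{"plan":{"type":"array"},"squeeze":{"type":"number"}},"required":["plan"]}

```bash
ls; mkdir -p pics
python3 - <<'E'
from workcell import env,cams,spotter
import cv2
print(env.state(), env.grip_depth)
for n in ("scene","top"):
    im=cams.grab_frame(n); cv2.imwrite(f"pics/{n}0.png",im[:,:,::-1]); print(n,cams.calibration(n))
    for t in ("tile","line","round_tile","hex_tile"):
        try:
            for d in spotter.masks_of(n,t)[:4]: print(n,t,d["confidence"],d["extent"])
        except Exception as e: print(t,e)
print(env.state()["time_s"])
E
```

```text
pics
{'time_s': 0.0, 'qpos': array([ 7.29960553e+01,  1.83509708e+01,  8.97063440e+01, -8.24915330e-04,
        7.20415843e+01, -1.14343382e+00]), 'qvel': array([ 0.07588471, -0.02239873, -0.00890133, -0.01389867, -0.05159052,
       -0.04805569]), 'effort': array([-1.11856847e-03, -4.12460160e+01, -2.31977981e+01,  7.27209798e-02,
        4.55329497e-02, -1.28076204e-04]), 'ee_pos': array([156.96794432, 552.60031345, 187.12743977]), 'ee_rot': array([-1.79901105e+02, -1.18943676e-03,  1.64139743e+02]), 'force': array([-0.18268721,  0.23712268,  0.24424545]), 'torque': array([-0.03186935,  0.06591584, -0.02330517]), 'gripper_width': 91.01790292132137} 18.8
scene {'camera_matrix': array([[461.17643222,   0.        , 323.97139113],
       [  0.        , 461.17643222, 200.18411502],
       [  0.        ,   0.        ,   1.        ]]), 'k1': 0.034159136507614145, 'rvec': array([ 1.74640802,  1.95616871, -0.6573836 ]), 'tvec': array([-124.72128994, -424.19427975, 1544.8897849 ])}
scene tile 0.86 [352.9, 123.7, 400.9, 154.7]
scene tile 0.83 [439.0, 145.4, 492.0, 187.5]
scene tile 0.82 [305.
[... 199 characters left out ...]
289.7, 212.0]
top {'camera_matrix': array([[452.00541696,   0.        , 318.05662065],
       [  0.        , 452.00541696, 206.72062971],
       [  0.        ,   0.        ,   1.        ]]), 'k1': -0.09900258040407765, 'rvec': array([ 2.14900196, -2.12812113,  0.20182743]), 'tvec': array([ 179.76836237,  553.3404018 , 1280.90750811])}
top tile 0.88 [316.7, 106.3, 354.9, 138.0]
top tile 0.83 [224.9, 219.3, 264.7, 255.3]
top tile 0.78 [289.0, 203.0, 336.3, 238.2]
top tile 0.66 [170.1, 250.2, 219.1, 296.1]
top line 0.81 [273.7, 148.7, 455.6, 264.6]
top round_tile 0.73 [405.8, 199.9, 430.9, 229.1]
top round_tile 0.35 [349.8, 200.0, 384.7, 232.3]
top hex_tile 0.89 [350.3, 200.1, 386.4, 231.1]
0.5
```

View pics/top0.png

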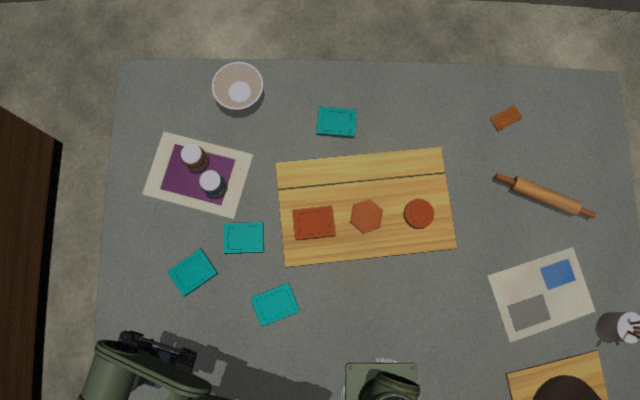

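View pics/scene0.png

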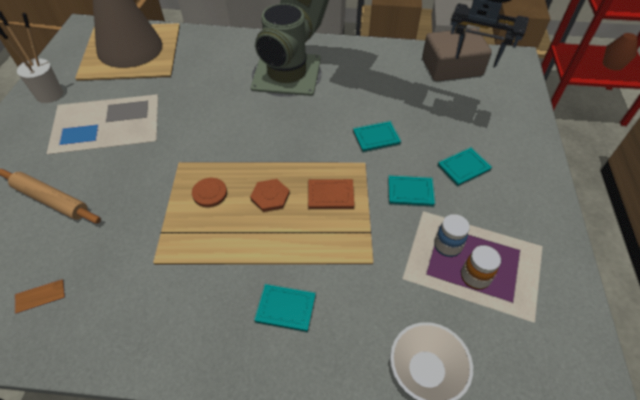

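The terracotta rectangle is at about (314,222) in the top view. It stands on the board with the hexagon at (367,216) and the round tile at (419,213). The line runs from about (278,188) to (445,178), and everything turquoise is a decoy.

```bash
cat > h.py <<'E'
import numpy as np,cv2
def ray(cal,uv):
    K=cal["camera_matrix"];k1=cal["k1"]
    n=cv2.undistortPoints(np.array(uv,float).reshape(-1,1,2),K,np.array([k1,0,0,0.]))[:,0]
    R=cv2.Rodrigues(cal["rvec"])[0];c=-R.T@np.ravel(cal["tvec"])
    return c,(R.T@np.c_[n,np.ones(len(n))].T).T
def onz(cal,uv,z):
    c,d=ray(cal,uv);return c+d*((z-c[2])/d[:,2])[:,None]
def proj(cal,P):
    return cv2.projectPoints(np.array(P,float).reshape(-1,1,3),cal["rvec"],cal["tvec"],cal["camera_matrix"],np.array([cal["k1"],0,0,0.]))[0][:,0]
def redmask(im):
    h=cv2.cvtColor(im,cv2.COLOR_RGB2HSV)
    return (((h[...,0]<11)|(h[...,0]>174))&(h[...,1]>140)&(h[...,2]>50)).astype(np.uint8)
def reds(im,amin=300):
    m=redmask(im);n,l,s,c=cv2.connectedComponentsWithStats(m)
    return [(l==i,s[i],c[i]) for i in range(1,n) if s[i][4]>amin]
E
python3 - <<'E'
from h import *
from workcell import env,cams,spotter
for n in ("top","scene"):
    im=cv2.imread(f"pics/{n}0.png")[:,:,::-1].copy();cal=cams.calibration(n)
    for m,s,c in reds(im):
        p=onz(cal,[c],30)[0]
        cnt=max(cv2.findContours(m.astype(np.uint8),0,cv2.CHAIN_APPROX_NONE)[0],key=len)[:,0]
        w=onz(cal,cnt,30)[:,:2].astype(np.float32);r=cv2.minAreaRect(w)
        print(n,s,c.round(1),p.round(1),r)
    # height check by triangulation below
    ends={"top":[(279,188.5),(445,178.5)],"scene":[(163,233),(371,233)]}[n]
    print("line rough",onz(cal,ends,12).round(1))
E
```

```text
top [405 200  29  28 641] [418.7 213.4] [ 537.6 -116.3   30. ] ((537.427978515625, -117.193603515625), (81.82744598388672, 85.35386657714844), 0.48395684361457825)
top [ 293  206   42   34 1146] [313.3 222.6] [506.6 198.7  30. ] ((506.5738525390625, 198.3572998046875), (89.22692108154297, 116.50509643554688), 6.737257480621338)
line rough [[ 612.3  303.6   12. ]
 [ 650.3 -206.5   12. ]]
scene [ 542    0   98  108 5372] [597.4  51.1] [-196.2 1030.2   30. ] ((-224.94482421875, 1019.6093139648438), (289.8827209472656, 738.6134643554688), 74.39019775390625)
scene [193 179  33  27 713] [208.9 191.9] [ 547.8 -113.4   30. ] ((546.99658203125, -113.60675048828125), (88.82034301757812, 82.02812194824219), 13.75262451171875)
scene [251 180  37  31 823] [269.5 194.7] [538.6  43.5  30. ] ((538.1322631835938, 43.153907775878906), (93.26268768310547, 94.75273895263672), 18.241872787475586)
scene [ 309  180   45   28 1222] [330.4 193.6] [516.7 199.4  30. ] ((515.4603881835938, 199.79586791992188), (89.35858154296875, 113.12816619873047), 6.703040599822998)
line rough [[ 673.6 -198.2   12. ]
 [ 614.8  310.9   12. ]]
```

```bash
cat >> h.py <<'E'
from scipy.spatial.transform import Rotation as Ro
def plan_to(st,target,yaw):
    R=Ro.from_euler("xyz",st["ee_rot"],degrees=True).as_matrix()
    d=R.T@(np.array(target)-st["ee_pos"])
    T=Ro.from_euler("xyz",[180,0,yaw],degrees=True).as_matrix()
    e=(R.T@T);return d.round(1),round(float(np.arctan2(e[1,0],e[0,0])),4)
E
python3 - <<'E'
from h import *
from workcell import env,cams
c=cams.calibration("wrist");st=env.state()
R=cv2.Rodrigues(c["rvec"])[0];print("campos",-R.T@c["tvec"],"fwd",R[2],"right",R[0],st["ee_pos"],st["ee_rot"]);print(c["camera_matrix"],c["k1"])
Rt=Ro.from_euler("xyz",st["ee_rot"],degrees=True).as_matrix()
print("cam in tool",Rt.T@(-R.T@c["tvec"]-st["ee_pos"]),Rt.T@R[2])
print(plan_to(st,[400,190,230],184.3))
E
```

```text
campos [ 77.2928559  576.23395046 384.24791689] fwd [ 0.28070883 -0.07914366 -0.95652435] right [2.73852942e-01 9.61771253e-01 7.89152594e-04] [157.12791922 553.10654233 187.92744209] [-1.79999554e+02  2.51688731e-04  1.64142010e+02]
[[285.69616347   0.         317.98978423]
 [  0.         285.69616347 201.25491389]
 [  0.           0.           1.        ]] -0.018334081618889622
cam in tool [  83.11548823    0.43044518 -196.32084326] [-2.91647711e-01  5.80653188e-04  9.56525627e-01]
(array([-332.8, -282.9,  -42.1]), -0.3518)
```

apply_moves:
  plan:
    - {"jaw": 0.2, "delta_pos": [-46, -39, -6], "spin": -0.05}
    - {"jaw": 0.2, "delta_pos": [-92, -78, -12], "spin": -0.1}
    - {"jaw": 0.2, "delta_pos": [-138, -117, -18], "spin": -0.15}
    - {"jaw": 0.2, "delta_pos": [-184, -156, -24], "spin": -0.2}
    - {"jaw": 0.2, "delta_pos": [-230, -195, -30], "spin": -0.25}
    - {"jaw": 0.2, "delta_pos": [-276, -234, -36], "spin": -0.3}
    - {"jaw": 0.2, "delta_pos": [-320, -272, -42], "spin": -0.352}
    - {"jaw": 0.2, "delta_pos": [-333, -283, -42], "spin": -0.352}

```text
time_s: 1.5
ee_pos: [401.8, 187.4, 230.6]
ee_rot: [-180.0, 0.1, -175.9]
force: [-0.1, -0.4, 0.6]
gripper_width: 73.3
```

```bash
cat > look.py <<'E'
import sys
from h import *
from workcell import env,cams
st=env.state();cal=cams.calibration("wrist");im=cams.grab_frame("wrist")
cv2.imwrite(f"pics/{sys.argv[1]}.png",im[:,:,::-1]);np.savez(f"pics/{sys.argv[1]}.npz",**cal)
print(st["time_s"],st["ee_pos"].round(1),st["ee_rot"].round(2),st["gripper_width"].round(1),st["force"].round(1))
E
python3 look.py w1
```

```text
Traceback (most recent call last):
  File "look.py", line 6, in <module>
    print(st["time_s"],st["ee_pos"].round(1),st["ee_rot"].round(2),st["gripper_width"].round(1),st["force"].round(1))
                                                                   ^^^^^^^^^^^^^^^^^^^^^^^^^
AttributeError: 'float' object has no attribute 'round'
```

View pics/w1.png

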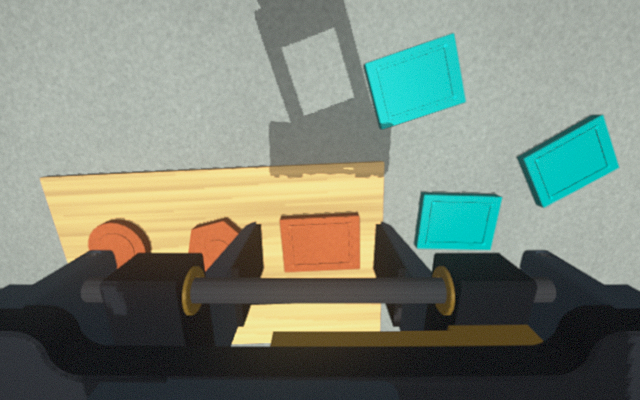

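The picture shows the tile between the fingers at (320,242). The gripper body hides the line because the camera is on the robot's side. A half turn of the tool would put the camera on the far side, so I'm checking joint 6 room for that.

```bash
sed -i 's/st\["gripper_width"\].round(1)/round(st["gripper_width"],1)/' look.py
python3 - <<'E'
from h import *
from workcell import env
st=env.state();print(st["time_s"],st["qpos"].round(1),st["ee_pos"])
print(plan_to(st,[350,195,200],4.3))
E
```

```text
1.55 [ 2.350e+01  4.700e+00  1.011e+02 -1.000e-01  7.410e+01 -7.050e+01] [402.10650008 186.89002474 230.32408962]
(array([51.4, 11.8, 30.2]), 3.138)
```

apply_moves:
  plan:
    - {"jaw": 0.2, "delta_pos": [-12, 0, 5], "spin": 0.185}
    - {"jaw": 0.2, "delta_pos": [-24, 1, 10], "spin": 0.37}
    - {"jaw": 0.2, "delta_pos": [-36, 1, 15], "spin": 0.555}
    - {"jaw": 0.2, "delta_pos": [-48, 2, 20], "spin": 0.74}
    - {"jaw": 0.2, "delta_pos": [-60, 2, 25], "spin": 0.925}
    - {"jaw": 0.2, "delta_pos": [-70, 2, 30], "spin": 1.11}
    - {"jaw": 0.2, "delta_pos": [-78, 2, 30], "spin": 1.295}
    - {"jaw": 0.2, "delta_pos": [-78, 2, 30], "spin": 1.48}

```text
time_s: 2.55
ee_pos: [479.9, 195.2, 200.2]
ee_rot: [179.9, 0.1, 99.0]
force: [-0.0, -0.2, 0.3]
gripper_width: 72.8
```

apply_moves:
  plan:
    - {"jaw": 0.2, "delta_pos": [0, 0, 0], "spin": 0.185}
    - {"jaw": 0.2, "delta_pos": [0, 0, 0], "spin": 0.37}
    - {"jaw": 0.2, "delta_pos": [0, 0, 0], "spin": 0.555}
    - {"jaw": 0.2, "delta_pos": [0, 0, 0], "spin": 0.74}
    - {"jaw": 0.2, "delta_pos": [0, 0, 0], "spin": 0.925}
    - {"jaw": 0.2, "delta_pos": [0, 0, 0], "spin": 1.11}
    - {"jaw": 0.2, "delta_pos": [0, 0, 0], "spin": 1.295}
    - {"jaw": 0.2, "delta_pos": [0, 0, 0], "spin": 1.48}

```text
time_s: 3.55
ee_pos: [479.4, 196.0, 200.1]
ee_rot: [179.9, -0.1, 13.9]
force: [-0.0, -0.1, 0.2]
gripper_width: 73.1
```

```bash
python3 look.py w2
```

```text
3.55 [479.4 196.  200.1] [ 1.7994e+02 -6.0000e-02  1.3860e+01] 73.1 [-0.  -0.1  0.2]
```

View pics/w2.png

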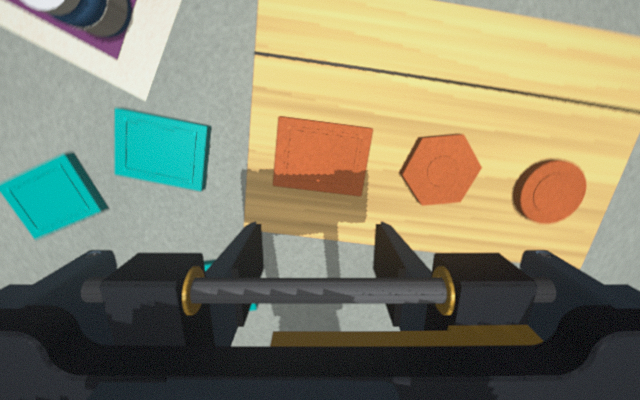

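The tile's top corners are at about (279,117), (372,127), (365,196) and (274,186), and the line runs from (255,53) to (640,110). Both are in clear view.

```bash
cat > meas.py <<'E'
import sys
from h import *
def linefit(im,cal,p0,p1,x0,x1,hw=6):
    g=cv2.cvtColor(im,cv2.COLOR_RGB2GRAY).astype(float);pts=[]
    for x in range(x0,x1,2):
        yc=p0[1]+(p1[1]-p0[1])*(x-p0[0])/(p1[0]-p0[0])
        r=np.arange(int(round(yc))-hw,int(round(yc))+hw+1)
        if r[0]<0: continue
        c=g[r,x];w=np.clip(np.median(c)-25-c,0,None)
        if w.sum()>20: pts.append((x,(w*r).sum()/w.sum()))
    pts=np.array(pts);W=onz(cal,pts,12)[:,:2]
    f=cv2.fitLine(W.astype(np.float32),cv2.DIST_HUBER,0,.01,.01).ravel()
    d=f[:2]*np.sign(f[1]);n=np.array([d[1],-d[0]])
    res=(W-f[2:])@n
    return f[2:],d,n,res.std(),len(pts)
def edges(im,cal,near):
    c=[q for q in reds(im,300)];m,s,ce=min(c,key=lambda q:np.hypot(*(q[2]-near)))
    mm=cv2.morphologyEx(m.astype(np.uint8),cv2.MORPH_CLOSE,np.ones((5,5)))
    cnt=max(cv2.findContours(mm,0,cv2.CHAIN_APPROX_NONE)[0],key=len)[:,0].astype(float)
    return cnt,ce
if __name__=="__main__":
    nm=sys.argv[1];a=list(map(float,sys.argv[2:]))
    im=cv2.imread(f"pics/{nm}.png")[:,:,::-1].copy();cal=dict(np.load(f"pics/{nm}.npz"))
    p,d,n,sd,k=linefit(im,cal,a[0:2],a[2:4],int(a[0])+10,int(a[2])-5)
    print("line pt",p.round(1),"yaw",np.degrees(np.arctan2(n[1],n[0])).round(2),"sd",sd.round(2),k)
    cnt,ce=edges(im,cal,np.array(a[4:6]))
    W=onz(cal,cnt,30)[:,:2]
    r=cv2.minAreaRect(W.astype(np.float32));c0=np.array(r[0]);print("rect",r)
    u=(W-p)@n; v=(W-p)@d   # across, along
    vc=(v.max()+v.min())/2;print("tile along-range",v.min().round(1),v.max().round(1))
    for s,nmE in((1,"far"),(-1,"near")):
        ed=[];
        for b in np.arange(vc-48,vc+48,4):
            q=u[(v>=b)&(v<b+4)]
            if len(q): ed.append((b+2,(q*s).max()*s))
        ed=np.array(ed);f=cv2.fitLine(ed.astype(np.float32),cv2.DIST_HUBER,0,.01,.01).ravel()
        sl=f[1]/f[0];print(nmE,"edge: across at mid",round(float(f[3]+sl*(vc-f[2])),2),"angle",round(float(-np.degrees(np.arctan(sl))),2),"mid world",(p+n*(f[3]+sl*(vc-f[2]))+d*vc).round(1))
E
python3 meas.py w2 255 53 640 110 320 157
```

```text
line pt [633.8 111.2] yaw 6.26 sd 0.14 185
rect ((509.5779113769531, 200.12777709960938), (87.50667572021484, 116.75851440429688), 6.619175910949707)
tile along-range 43.3 160.1
far edge: across at mid -70.32 angle 0.27 mid world [552.8 204.7]
near edge: across at mid -156.69 angle 0.81 mid world [466.9 195.3]
```

Run:
```python
from h import *
from workcell import env
st=env.state();print(plan_to(st,[426,191,80],6.3))
```

```text
(array([-53.3,  -7.9, 120.1]), 0.1282)
```

apply_moves:
  plan:
    - {"jaw": 0.2, "delta_pos": [-18, -3, 5], "spin": 0.06}
    - {"jaw": 0.2, "delta_pos": [-36, -5, 25], "spin": 0.128}
    - {"jaw": 0.2, "delta_pos": [-53, -8, 50], "spin": 0.128}
    - {"jaw": 0.2, "delta_pos": [-53, -8, 75], "spin": 0.128}
    - {"jaw": 0.2, "delta_pos": [-53, -8, 100], "spin": 0.128}
    - {"jaw": 0.2, "delta_pos": [-53, -8, 120], "spin": 0.128}
    - {"jaw": 0.2, "delta_pos": [-53, -8, 120], "spin": 0.128}
    - {"jaw": 0.2, "delta_pos": [-53, -8, 120], "spin": 0.128}

```text
time_s: 4.6
ee_pos: [426.7, 191.6, 80.8]
ee_rot: [180.0, -0.1, 6.4]
force: [1.0, -0.4, 1.5]
gripper_width: 72.9
```

```bash
python3 look.py w3
```

```text
4.6 [426.7 191.6  80.8] [ 1.7997e+02 -1.4000e-01  6.3900e+00] 72.9 [ 1.  -0.4  1.5]
```

View pics/w3.png

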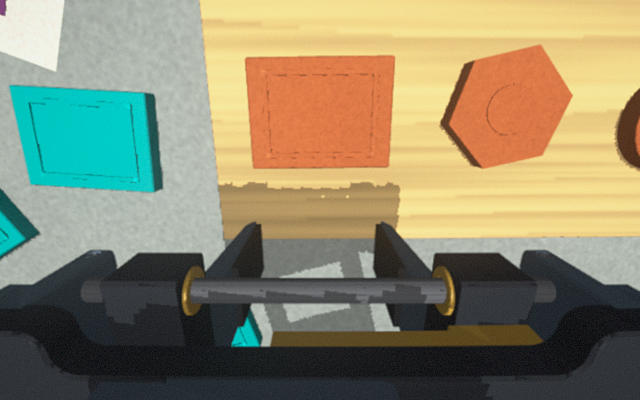

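The tile's top face spans about (246,56) to (395,167), square to the fingers, and the line is out of view. Next is the height check from the two wrist positions.

Run:
```python
from meas import *
P=[];
for nm,near in(("w2",(320,157)),("w3",(320,112))):
    im=cv2.imread(f"pics/{nm}.png")[:,:,::-1].copy();cal=dict(np.load(f"pics/{nm}.npz"))
    cnt,ce=edges(im,cal,np.array(near,float))
    h=cv2.convexHull(cnt.astype(np.int32));q=cv2.approxPolyDP(h,6,True)[:,0].astype(float)
    w=onz(cal,q,30)[:,:2];t=w-w.mean(0);o=np.argsort(np.arctan2(t[:,1],t[:,0]));P.append((cal,q[o]));print(q[o].tolist());print(w[o].round(1).tolist())
if len(P[0][1])==len(P[1][1])==4:
  for i in range(4):
    A=np.zeros((3,3));b=np.zeros(3)
    for cal,q in P:
        c,d=ray(cal,[q[i]]);d=d[0]/np.linalg.norm(d[0]);M=np.eye(3)-np.outer(d,d);A+=M;b+=M@c
    print(np.linalg.solve(A,b).round(1))
from workcell import env
print(plan_to(env.state(),[426,191,19],6.3))
```

```text
[[360.0, 194.0], [371.0, 129.0], [279.0, 118.0], [274.0, 184.0]]
[[474.8, 137.9], [558.9, 148.1], [544.4, 262.2], [460.9, 251.7]]
[[387.0, 165.0], [393.0, 57.0], [247.0, 58.0], [254.0, 166.0]]
[[473.8, 137.0], [559.0, 147.5], [545.6, 262.0], [460.1, 252.3]]
[473.5 136.4  25.3]
[558.9 148.   30.8]
[544.8 261.3  33.8]
[460.5 252.   30.1]
(array([-1.2,  0.5, 62. ]), 0.0013)
```

Measured top face heights average about 30 mm, which agrees with the text. Descending behind the tile.

apply_moves:
  plan:
    - {"jaw": 0.2, "delta_pos": [0, 0, 15], "spin": 0}
    - {"jaw": 0.2, "delta_pos": [0, 0, 30], "spin": 0}
    - {"jaw": 0.2, "delta_pos": [0, 0, 42], "spin": 0}
    - {"jaw": 0.2, "delta_pos": [0, 0, 52], "spin": 0}
    - {"jaw": 0.2, "delta_pos": [0, 0, 58], "spin": 0}
    - {"jaw": 0.2, "delta_pos": [0, 0, 62], "spin": 0}
    - {"jaw": 0.2, "delta_pos": [5, 0, 62], "spin": 0}
    - {"jaw": 0.2, "delta_pos": [10, 0, 62], "spin": 0}

```text
time_s: 5.65
ee_pos: [437.8, 193.0, 19.4]
ee_rot: [180.0, -0.2, 6.4]
force: [0.7, 0.5, 0.1]
gripper_width: 73.1
```

Now pushing most of the way, slowly: 14 mm to reach the tile, then about 45 mm of push over two calls.

apply_moves:
  plan:
    - {"jaw": 0.2, "delta_pos": [4, 0, 0], "spin": 0}
    - {"jaw": 0.2, "delta_pos": [8, 0, 0], "spin": 0}
    - {"jaw": 0.2, "delta_pos": [12, 0, 0], "spin": 0}
    - {"jaw": 0.2, "delta_pos": [15, 0, 0], "spin": 0}
    - {"jaw": 0.2, "delta_pos": [19, 0, 0], "spin": 0}
    - {"jaw": 0.2, "delta_pos": [23, 0, 0], "spin": 0}
    - {"jaw": 0.2, "delta_pos": [27, 0, 0], "spin": 0}
    - {"jaw": 0.2, "delta_pos": [30, 0, 0], "spin": 0}

```text
time_s: 6.65
ee_pos: [468.0, 196.4, 19.5]
ee_rot: [180.0, -0.2, 6.4]
force: [0.3, -0.5, 0.6]
gripper_width: 73.2
```

apply_moves:
  plan:
    - {"jaw": 0.2, "delta_pos": [4, 0, 0], "spin": 0}
    - {"jaw": 0.2, "delta_pos": [8, 0, 0], "spin": 0}
    - {"jaw": 0.2, "delta_pos": [12, 0, 0], "spin": 0}
    - {"jaw": 0.2, "delta_pos": [16, 0, 0], "spin": 0}
    - {"jaw": 0.2, "delta_pos": [20, 0, 0], "spin": 0}
    - {"jaw": 0.2, "delta_pos": [24, 0, 0], "spin": 0}
    - {"jaw": 0.2, "delta_pos": [27, 0, 0], "spin": 0}
    - {"jaw": 0.2, "delta_pos": [30, 0, 0], "spin": 0}

```text
time_s: 7.65
ee_pos: [497.9, 199.7, 19.6]
ee_rot: [180.0, -0.2, 6.4]
force: [-0.5, 0.0, -0.7]
gripper_width: 72.7
```

```bash
python3 look.py w4
```

```text
7.65 [497.9 199.7  19.6] [179.99  -0.23   6.37] 72.7 [-0.5  0.  -0.7]
```

View pics/w4.png

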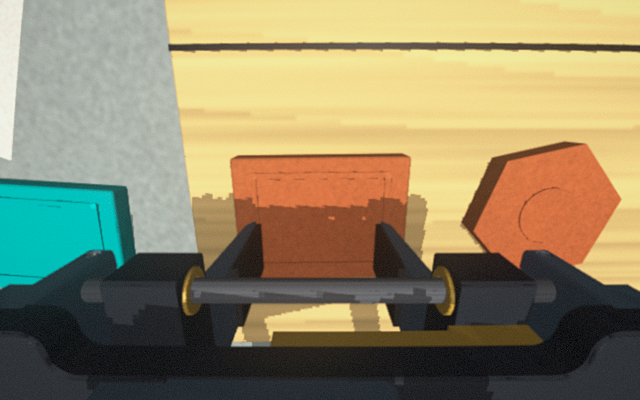

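The far edge of the tile is at row 155 and the line at row 46, so the tile has not moved. The force also stayed near zero. The tips at (262,225) and (376,225) appear above the tile, so the part-open fingers seem to sit higher than the TCP. I'll lift, back off, and look at the tips with the jaw shut and part open.

apply_moves:
  plan:
    - {"jaw": 0.2, "delta_pos": [0, 0, -12], "spin": 0}
    - {"jaw": 0.2, "delta_pos": [0, 0, -25], "spin": 0}
    - {"jaw": 0.2, "delta_pos": [-5, 0, -40], "spin": 0}
    - {"jaw": 0.2, "delta_pos": [-25, 0, -45], "spin": 0}
    - {"jaw": 0.2, "delta_pos": [-45, 0, -45], "spin": 0}
    - {"jaw": 0.6, "delta_pos": [-65, 0, -45], "spin": 0}
    - {"jaw": 0.6, "delta_pos": [-75, 0, -45], "spin": 0}
    - {"jaw": 0.6, "delta_pos": [-75, 0, -45], "spin": 0}

```text
time_s: 8.7
ee_pos: [422.7, 191.3, 64.5]
ee_rot: [-180.0, -0.3, 6.4]
force: [0.9, 0.4, -0.1]
gripper_width: 45.9
```

```bash
python3 look.py w5
```

```text
8.7 [422.7 191.3  64.5] [-180.     -0.27    6.4 ] 45.9 [ 0.9  0.4 -0.1]
```

View pics/w5.png

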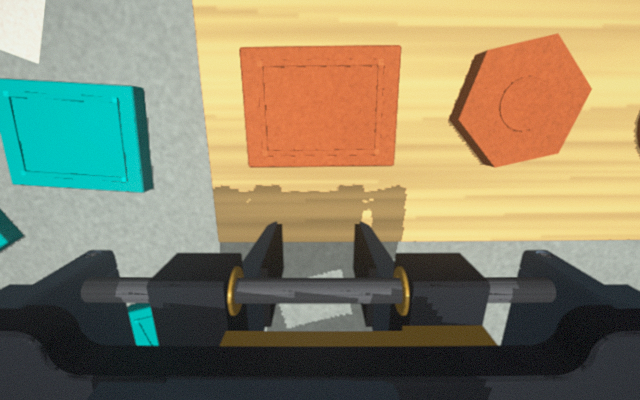

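apply_moves:
  plan:
    - {"jaw": 1.0, "delta_pos": [0, 0, 0], "spin": 0}
    - {"jaw": 1.0, "delta_pos": [0, 0, 0], "spin": 0}
    - {"jaw": 1.0, "delta_pos": [0, 0, 0], "spin": 0}
    - {"jaw": 1.0, "delta_pos": [0, 0, 0], "spin": 0}
    - {"jaw": 1.0, "delta_pos": [0, 0, 0], "spin": 0}
    - {"jaw": 1.0, "delta_pos": [0, 0, 0], "spin": 0}
    - {"jaw": 1.0, "delta_pos": [0, 0, 0], "spin": 0}
    - {"jaw": 1.0, "delta_pos": [0, 0, 0], "spin": 0}

```text
time_s: 9.75
ee_pos: [423.7, 191.6, 64.6]
ee_rot: [-180.0, -0.3, 6.4]
force: [0.2, 0.4, 0.7]
gripper_width: 0.8
```

```bash
python3 look.py w6
```

```text
9.75 [423.7 191.6  64.6] [-179.99   -0.32    6.39] 0.8 [0.2 0.4 0.7]
```

View pics/w6.png

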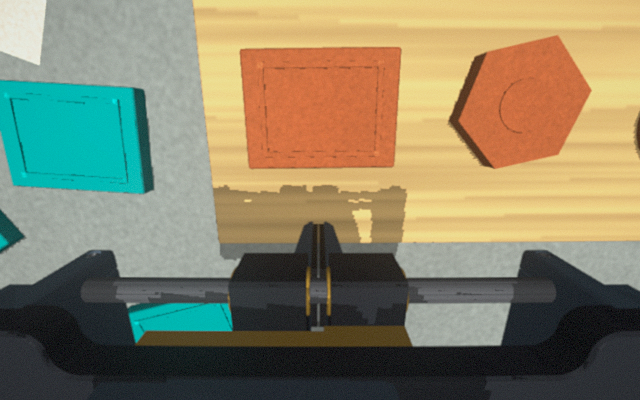

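The finger row of 225 stays the same at every opening, so the jaws slide straight. Pixel geometry puts the tips about 30 mm above the reported TCP, so I'm cross-checking that in the fixed cameras.

Run:
```python
from h import *
from workcell import env,cams
st=env.state();p=st["ee_pos"];R=Ro.from_euler("xyz",st["ee_rot"],degrees=True).as_matrix()
out=[]
for n in("scene","top"):
    cal=cams.calibration(n);im=cams.grab_frame(n)[:,:,::-1].copy()
    zs=[0,-15,-30,-45]
    uv=proj(cal,[p+R@np.array([16,0,z]) for z in zs]);print(n,uv.round(0).tolist())
    c=uv[0].astype(int);x0=max(c[0]-50,0);y0=max(c[1]-50,0)
    cr=cv2.resize(im[y0:y0+100,x0:x0+100],None,fx=4,fy=4,interpolation=cv2.INTER_CUBIC)
    for q,col in zip(uv,[(0,255,0),(0,255,255),(255,0,0),(255,0,255)]):
        cv2.circle(cr,tuple(((q-[x0,y0])*4).astype(int).tolist()),3,col,-1)
    out.append(cr)
cv2.imwrite("pics/tips.png",np.hstack(out))
```

```text
scene [[331.0, 162.0], [331.0, 158.0], [332.0, 155.0], [332.0, 150.0]]
top [[315.0, 244.0], [315.0, 244.0], [315.0, 243.0], [315.0, 243.0]]
```

View pics/tips.png

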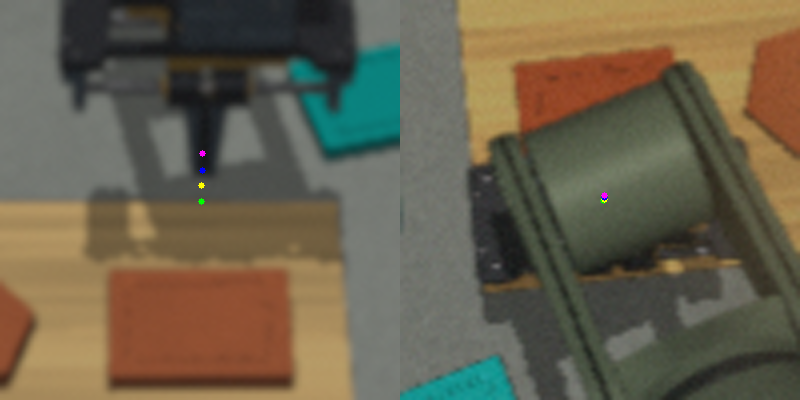

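The scene camera agrees: the finger ends sit about 27–29 mm behind the reported TCP. For tips at about 20 mm the reported TCP must read about -8, so I'm reopening to 73 mm and descending in two steps.

apply_moves:
  plan:
    - {"jaw": 0.2, "delta_pos": [0, 0, 0], "spin": 0}
    - {"jaw": 0.2, "delta_pos": [0, 0, 12], "spin": 0}
    - {"jaw": 0.2, "delta_pos": [0, 0, 25], "spin": 0}
    - {"jaw": 0.2, "delta_pos": [0, 0, 38], "spin": 0}
    - {"jaw": 0.2, "delta_pos": [0, 0, 50], "spin": 0}
    - {"jaw": 0.2, "delta_pos": [0, 0, 58], "spin": 0}
    - {"jaw": 0.2, "delta_pos": [0, 0, 65], "spin": 0}
    - {"jaw": 0.2, "delta_pos": [0, 0, 68], "spin": 0}

```text
time_s: 10.9
ee_pos: [424.0, 191.6, -3.8]
ee_rot: [-180.0, -0.3, 6.4]
force: [0.1, -0.7, 1.2]
gripper_width: 72.9
```

```bash
python3 look.py w7
python3 - <<'E'
from h import *
from workcell import env,cams
st=env.state();p=st["ee_pos"];R=Ro.from_euler("xyz",st["ee_rot"],degrees=True).as_matrix()
cal=cams.calibration("scene");im=cams.grab_frame("scene")[:,:,::-1].copy()
cr=cv2.resize(im[110:210,270:390],None,fx=6,fy=6,interpolation=cv2.INTER_CUBIC)
for z,col in zip([-20,-25,-30,-35],[(0,255,0),(0,255,255),(255,0,0),(255,0,255)]):
  for y in(-36.5,36.5):
    q=proj(cal,[p+R@np.array([16,y,z])])[0]
    cv2.circle(cr,tuple(((q-[270,110])*6).astype(int).tolist()),2,col,-1)
cv2.imwrite("pics/tips2.png",cr)
E
```

```text
10.9 [424.  191.6  -3.8] [-179.99   -0.3     6.39] 72.9 [ 0.1 -0.7  1.2]
```

View pics/tips2.png

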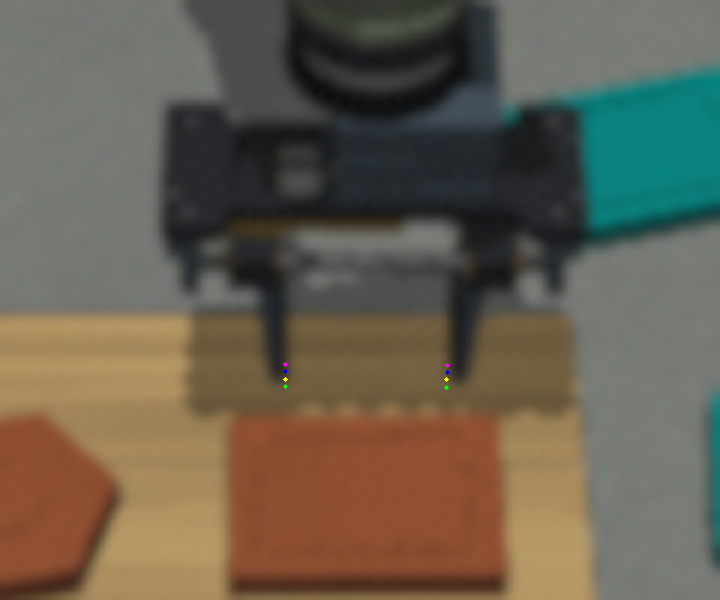

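View pics/w7.png

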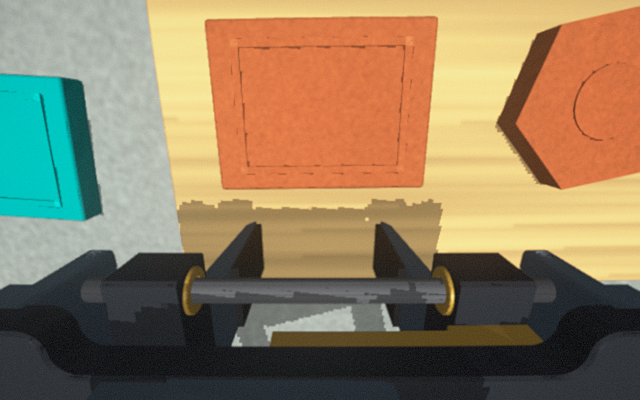

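Tips show at about -25 mm on the tool axis (tip height about 21 mm), the force is near zero, and the tile's near edge at row 188 is clear ahead. Lowering 4 mm more and pushing.

apply_moves:
  plan:
    - {"jaw": 0.2, "delta_pos": [0, 0, 4], "spin": 0}
    - {"jaw": 0.2, "delta_pos": [4, 0, 4], "spin": 0}
    - {"jaw": 0.2, "delta_pos": [9, 0, 4], "spin": 0}
    - {"jaw": 0.2, "delta_pos": [14, 0, 4], "spin": 0}
    - {"jaw": 0.2, "delta_pos": [19, 0, 4], "spin": 0}
    - {"jaw": 0.2, "delta_pos": [24, 0, 4], "spin": 0}
    - {"jaw": 0.2, "delta_pos": [29, 0, 4], "spin": 0}
    - {"jaw": 0.2, "delta_pos": [33, 0, 4], "spin": 0}

```text
time_s: 12.0
ee_pos: [456.7, 195.1, -7.6]
ee_rot: [180.0, -0.3, 6.4]
force: [-2.3, 0.5, 0.5]
gripper_width: 73.2
```

apply_moves:
  plan:
    - {"jaw": 0.2, "delta_pos": [4, 0, 0], "spin": 0}
    - {"jaw": 0.2, "delta_pos": [8, 0, 0], "spin": 0}
    - {"jaw": 0.2, "delta_pos": [12, 0, 0], "spin": 0}
    - {"jaw": 0.2, "delta_pos": [16, 0, 0], "spin": 0}
    - {"jaw": 0.2, "delta_pos": [20, 0, 0], "spin": 0}
    - {"jaw": 0.2, "delta_pos": [23, 0, 0], "spin": 0}
    - {"jaw": 0.2, "delta_pos": [25, 0, 0], "spin": 0}
    - {"jaw": 0.2, "delta_pos": [25, 0, 0], "spin": 0}

```text
time_s: 13.0
ee_pos: [482.0, 198.0, -7.4]
ee_rot: [-180.0, -0.3, 6.4]
force: [0.1, -0.3, 0.4]
gripper_width: 72.9
```

```bash
python3 look.py w8
```

```text
13.0 [482.  198.   -7.4] [-180.     -0.3     6.38] 72.9 [ 0.1 -0.3  0.4]
```

View pics/w8.png

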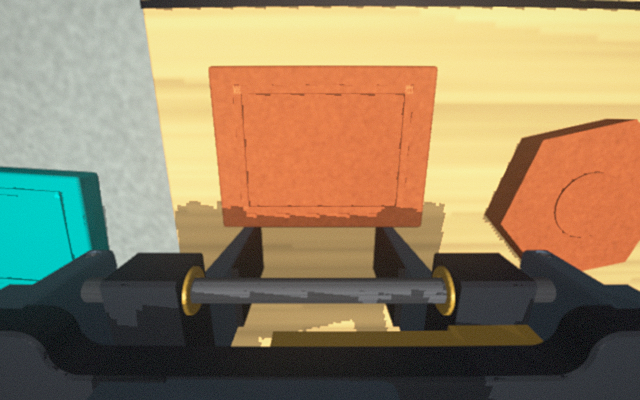

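The tile's near edge (row 226) is now against both fingers and its far edge is at row 67. The line shows at row 4, so I'm measuring.

```bash
cat > m2.py <<'E'
import sys
from meas import *
# far edge of the top face and line, in one picture. args: name lineleft linerow lineright linerow edge_row x0 x1
nm=sys.argv[1];lx0,ly0,lx1,ly1,er0,er1,x0,x1=map(float,sys.argv[2:])
im=cv2.imread(f"pics/{nm}.png")[:,:,::-1].copy();cal=dict(np.load(f"pics/{nm}.npz"))
h=cv2.cvtColor(im,cv2.COLOR_RGB2LAB)[...,1].astype(float) # redness
g=cv2.cvtColor(im,cv2.COLOR_RGB2GRAY).astype(float)
E=[]
for x in range(int(x0),int(x1),3):
    r0=er0+(er1-er0)*(x-x0)/(x1-x0);r=np.arange(max(int(r0)-6,0),int(r0)+8)
    c=h[r,x];t=(c[0:3].mean()+c[-3:].mean())/2
    i=np.argmax(c>t);
    if i>0:E.append((x,r[i-1]+(t-c[i-1])/(c[i]-c[i-1])))
E=np.array(E);We=onz(cal,E,30)[:,:2]
L=[]
for x in range(int(lx0),int(lx1),3):
    yc=ly0+(ly1-ly0)*(x-lx0)/(lx1-lx0);r=np.arange(max(int(yc)-9,0),int(yc)+10)
    if x0-12<x<x1+12 and yc>er0-14: continue
    c=g[r,x];lo=c.min();hi=np.percentile(c,80)
    w=np.clip((hi+lo)/2-c,0,None);L.append((x,(w*r).sum()/w.sum(),r[w>0][0],r[w>0][-1]))
L=np.array(L);print("line rows",L[:,2].min(),L[:,3].max(),"n",len(L),len(E))
def fit(W):
    f=cv2.fitLine(W.astype(np.float32),cv2.DIST_HUBER,0,.01,.01).ravel();d=f[:2]*np.sign(f[1]);return f[2:],d,np.array([d[1],-d[0]])
p,d,n=fit(onz(cal,L[:,:2],12)[:,:2]);pe,de,ne=fit(We)
print("line yaw",np.degrees(np.arctan2(n[1],n[0])).round(2),"edge yaw",np.degrees(np.arctan2(ne[1],ne[0])).round(2))
u=(We-p)@n;print("edge across: left end %.2f mid %.2f right end %.2f"%(u[:6].mean(),np.median(u),u[-6:].mean()))
c=-cv2.Rodrigues(cal["rvec"])[0].T@cal["tvec"];print("cam ahead of edge",((c[:2]-We.mean(0))@n).round(1),"cam z",c[2].round(1))
E
python3 m2.py w8 150 4 635 4 67 67 216 430; python3 meas.py w8 150 4 635 4 322 147
```

```text
line rows 0.0 9.0 n 162 72
line yaw 6.64 edge yaw 6.37
edge across: left end -34.03 mid -34.25 right end -34.49
cam ahead of edge -24.9 cam z 189.3Traceback (most recent call last):
  File "meas.py", line 24, in <module>
    p,d,n,sd,k=linefit(im,cal,a[0:2],a[2:4],int(a[0])+10,int(a[2])-5)
               ~~~~~~~^^^^^^^^^^^^^^^^^^^^^^^^^^^^^^^^^^^^^^^^^^^^^^^
  File "meas.py", line 11, in linefit
    pts=np.array(pts);W=onz(cal,pts,12)[:,:2]
                        ~~~^^^^^^^^^^^^
  File "h.py", line 8, in onz
    c,d=ray(cal,uv);return c+d*((z-c[2])/d[:,2])[:,None]
        ~~~^^^^^^^^
  File "h.py", line 4, in ray
    n=cv2.undistortPoints(np.array(uv,float).reshape(-1,1,2),K,np.array([k1,0,0,0.]))[:,0]
      ~~~~~~~~~~~~~~~~~~~^^^^^^^^^^^^^^^^^^^^^^^^^^^^^^^^^^^^^^^^^^^^^^^^^^^^^^^^^^^^
cv2.error: OpenCV(4.12.0) /io/opencv/modules/calib3d/src/undistort.dispatch.cpp:347: error: (-215:Assertion failed) CV_IS_MAT(_src) && CV_IS_MAT(_dst) && (_src->rows == 1 || _src->cols == 1) && (_dst->rows == 1 || _dst->cols == 1) && _src->cols + _src->rows - 1 == _dst->rows + _dst->cols - 1 && (CV_MAT_TYPE(_src->type) == CV_32FC2 || CV_MAT_TYPE(_src->type) == CV_64FC2) && (CV_MAT_TYPE(_dst->type) == CV_32FC2 || CV_MAT_TYPE(_dst->type) == CV_64FC2) in function 'cvUndistortPointsInternal'
```

Edge is 34 mm short of the line and 0.3° or less off parallel. Pushing 22 mm more, then measuring again.

apply_moves:
  plan:
    - {"jaw": 0.2, "delta_pos": [4, 0, 0], "spin": 0}
    - {"jaw": 0.2, "delta_pos": [8, 0, 0], "spin": 0}
    - {"jaw": 0.2, "delta_pos": [12, 0, 0], "spin": 0}
    - {"jaw": 0.2, "delta_pos": [15, 0, 0], "spin": 0}
    - {"jaw": 0.2, "delta_pos": [18, 0, 0], "spin": 0}
    - {"jaw": 0.2, "delta_pos": [20, 0, 0], "spin": 0}
    - {"jaw": 0.2, "delta_pos": [22, 0, 0], "spin": 0}
    - {"jaw": 0.2, "delta_pos": [22, 0, 0], "spin": 0}

```text
time_s: 14.05
ee_pos: [504.4, 200.6, -7.2]
ee_rot: [-180.0, -0.4, 6.4]
force: [-1.0, -0.6, -0.3]
gripper_width: 73.4
```

```bash
python3 look.py w9
```

```text
14.05 [504.4 200.6  -7.2] [-179.99   -0.36    6.39] 73.4 [-1.  -0.6 -0.3]
```

View pics/w9.png

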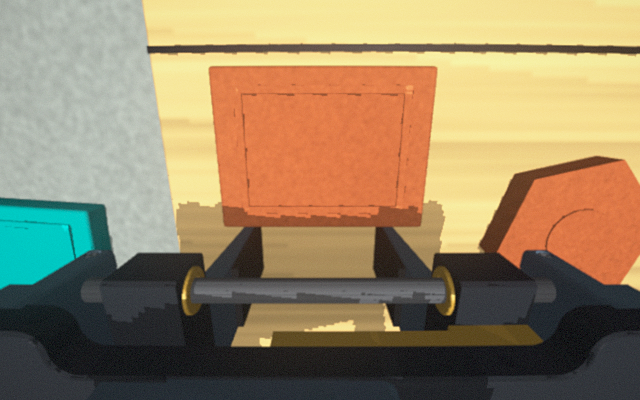

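The line is at row 48 and the far edge at row 67, close to parallel.

```bash
python3 m2.py w9 160 48 635 49 67 67 216 430
```

```text
line rows 44.0 53.0 n 159 72
line yaw 6.58 edge yaw 6.37
edge across: left end -11.94 mid -12.14 right end -12.31
cam ahead of edge -25.1 cam z 189.6
```

apply_moves:
  plan:
    - {"jaw": 0.2, "delta_pos": [2, 0, 0], "spin": -0.001}
    - {"jaw": 0.2, "delta_pos": [4, 0, 0], "spin": -0.002}
    - {"jaw": 0.2, "delta_pos": [6, 0, 0], "spin": -0.003}
    - {"jaw": 0.2, "delta_pos": [7, 0, 0], "spin": -0.003}
    - {"jaw": 0.2, "delta_pos": [8, 0, 0], "spin": -0.003}
    - {"jaw": 0.2, "delta_pos": [8.5, 0, 0], "spin": -0.003}
    - {"jaw": 0.2, "delta_pos": [9, 0, 0], "spin": -0.003}
    - {"jaw": 0.2, "delta_pos": [9, 0, 0], "spin": -0.003}

```text
time_s: 15.1
ee_pos: [513.4, 201.6, -7.1]
ee_rot: [-180.0, -0.4, 6.6]
force: [-0.3, 0.8, -1.5]
gripper_width: 73.1
```

```bash
python3 look.py w10; python3 m2.py w10 160 66 635 67 67 67 216 430
```

```text
15.1 [513.4 201.6  -7.1] [-179.99   -0.38    6.56] 73.1 [-0.3  0.8 -1.5]
line rows 62.0 72.0 n 80 72
line yaw 6.59 edge yaw 6.53
edge across: left end -2.81 mid -2.88 right end -2.92
cam ahead of edge -25.3 cam z 189.8
```

View pics/w10.png

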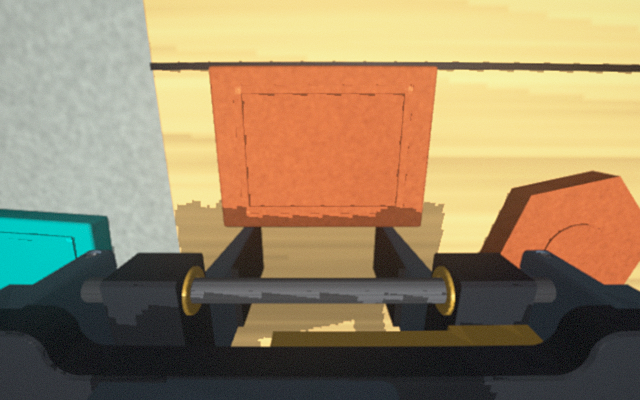

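The far edge is now 2.9 mm short of the line's centre and parallel within 0.1°. One more small push, then I'll back away to check from directly above.

apply_moves:
  plan:
    - {"jaw": 0.2, "delta_pos": [0.6, 0, 0], "spin": 0}
    - {"jaw": 0.2, "delta_pos": [1.2, 0, 0], "spin": 0}
    - {"jaw": 0.2, "delta_pos": [1.8, 0, 0], "spin": 0}
    - {"jaw": 0.2, "delta_pos": [2.3, 0, 0], "spin": 0}
    - {"jaw": 0.2, "delta_pos": [2.3, 0, 0], "spin": 0}
    - {"jaw": 0.2, "delta_pos": [-5, 0, 0], "spin": 0}
    - {"jaw": 0.2, "delta_pos": [-15, 0, 0], "spin": 0}
    - {"jaw": 0.2, "delta_pos": [-25, 0, 0], "spin": 0}

```text
time_s: 16.15
ee_pos: [487.8, 198.7, -7.1]
ee_rot: [-180.0, -0.4, 6.6]
force: [-0.4, 0.3, 0.1]
gripper_width: 73.1
```

apply_moves:
  plan:
    - {"jaw": 0.2, "delta_pos": [-5, 0, -15], "spin": 0}
    - {"jaw": 0.2, "delta_pos": [-5, 0, -40], "spin": 0}
    - {"jaw": 0.2, "delta_pos": [-5, 0, -65], "spin": 0}
    - {"jaw": 0.2, "delta_pos": [20, 0, -80], "spin": 0}
    - {"jaw": 0.2, "delta_pos": [45, 0, -90], "spin": 0}
    - {"jaw": 0.2, "delta_pos": [65, 0, -90], "spin": 0}
    - {"jaw": 0.2, "delta_pos": [65, 0, -90], "spin": 0}
    - {"jaw": 0.2, "delta_pos": [65, 0, -90], "spin": 0}

```text
time_s: 17.15
ee_pos: [550.6, 205.8, 83.5]
ee_rot: [-180.0, -0.3, 6.6]
force: [-0.2, -0.1, -0.5]
gripper_width: 72.7
```

```bash
python3 look.py w11
```

```text
17.15 [550.6 205.8  83.5] [-179.99   -0.33    6.57] 72.7 [-0.2 -0.1 -0.5]
```

View pics/w11.png

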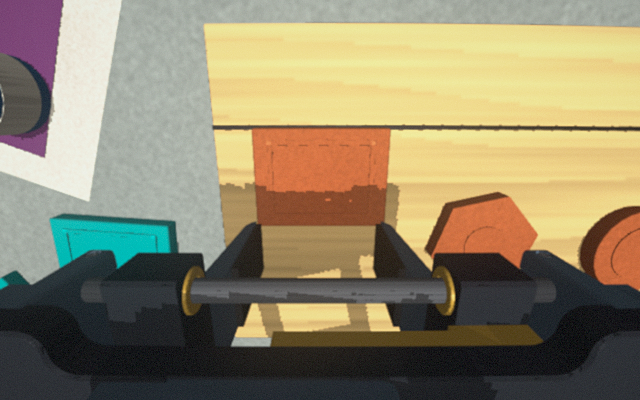

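The tile's far edge meets the line at row 128 between columns 253 and 391. The hexagon and round tile look untouched.

```bash
python3 m2.py w11 222 127 635 127 129 129 257 386
python3 - <<'E'
import cv2
im=cv2.imread("pics/w11.png")[105:155,235:405]
cv2.imwrite("pics/w11c.png",cv2.resize(im,None,fx=4.5,fy=4.5,interpolation=cv2.INTER_NEAREST))
E
```

```text
line rows 125.0 130.0 n 87 43
line yaw 6.59 edge yaw 6.63
edge across: left end 0.17 mid 0.17 right end 0.19
cam ahead of edge 9.2 cam z 280.3
```

View pics/w11c.png

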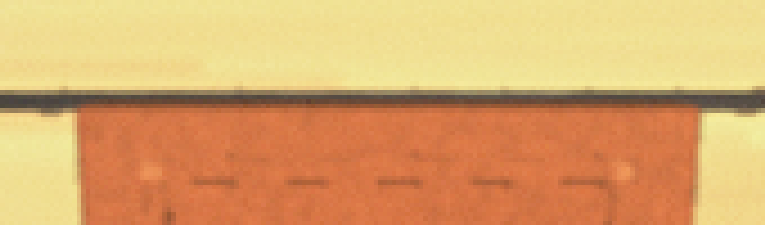

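The edge lies on the line: +0.2 mm from its centre in this view, against -0.6 mm expected from the push, with the yaw within 0.1°. A last check of the bystanders, then I hand in.

Run:
```python
from h import *
from workcell import env,cams
im0=cv2.imread("pics/scene0.png")[:,:,::-1].copy();im=cams.grab_frame("scene")
cv2.imwrite("pics/sceneF.png",im[:,:,::-1])
for i in(im0,im): print([(s.tolist(),c.round(1).tolist()) for m,s,c in reds(i) if c[0]<400])
print(env.state()["force"].round(1),env.state()["time_s"])
print(env.job_done())
```

```text
[([193, 179, 33, 27, 713], [208.9, 191.9]), ([251, 180, 37, 31, 823], [269.5, 194.7]), ([309, 180, 45, 28, 1222], [330.4, 193.6])]
[([193, 179, 33, 27, 714], [208.9, 191.9]), ([252, 180, 37, 31, 823], [269.6, 194.7]), ([308, 201, 46, 30, 1358], [330.6, 215.6])]
[-0.2  0.1  0.2] 17.25
the job is handed in; nothing more can be done
None
```

View pics/sceneF.png

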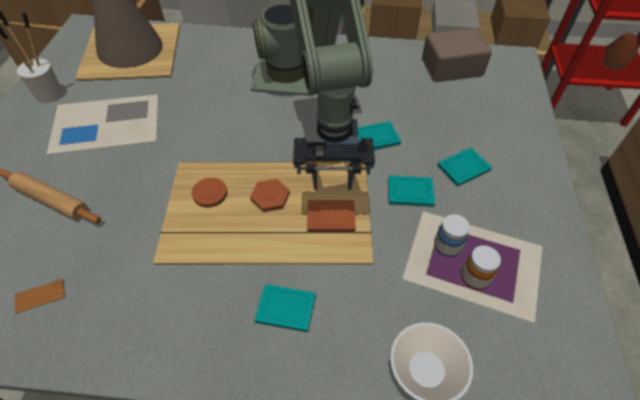

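I pushed the terracotta tile flat along the board with both finger ends against its near edge until its far edge lay on the scribed line. I then backed the gripper off and handed the job in at about 17 s.

- **Final position:** the last wrist picture, taken almost straight above, puts the far edge +0.2 mm from the line's centre. Its angle matches the line within 0.1°. The last reading before the final push implied -0.6 mm instead. Either value is well inside the 4 mm line.
- **Bystanders:** the round and hexagonal tiles are within 0.1 px of where they started in the scene camera. The force at the end was near zero and the gripper was clear of the tiles.
- **Failed first push:** the fingers passed above the tile without touching it. Two camera views showed the finger ends about 25–29 mm behind the reported TCP, so I lowered the tool by that much and repeated the push.
- **Line angle:** an early, distant picture gave 6.3° for the line and the close ones 6.6°. I used the close ones.

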